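# Third hand at the soap-mould jig

## Robot

A 7-joint arm with a two-finger parallel gripper is mounted at the origin on the work surface. World frame = base frame: x ahead of the robot, y to its left, z up, the work surface at z = 0. Lengths are in m, angles in degrees, forces in N, time in s.
With the tool pointing down it reaches from about 0.425 to 0.875 m from the base axis. Payload 4.7 kg.
Tool frame: the origin (TCP) lies at the very end of the fingers, on their centre line; the grasp point (between the pads) lies 19 mm behind it (env.grasp_offset is the distance from the TCP to the grasp point, in m); z points along the fingers, y is the line along which they close (so a half turn about z gives the same grasp; the last joint's range is limited). The gripper opens to 87 mm and grips with 3 to 60 N. Pads are 19 mm wide; open, the fingers measure 117 mm over their backs; the gripper's body (75 mm by 190 mm) begins 51 mm behind the grasp point.
Start: joints at [-75.854, 18.392, -4.016, 83.108, 1.295, 78.541, -3.26], TCP at [0.15, 0.632, 0.223] pointing down, gripper open.
Joint ranges: [-163.93, 163.93], [-17.29, 119.83], [-79.2, 71.16], [3.27, 140.29], [-89.18, 269.18], [5.43, 117.66], [-154.24, 154.24]. Speed limits (degrees/s): [147.25, 147.25, 180, 180, 180, 180, 180].

## Interface

Orientations are given as [roll, pitch, yaw] about the fixed x, y, z axes, in that order (R = Rz(yaw) Ry(pitch) Rx(roll)).
In Python, from cell import env gives the robot as it stands. The module is installed in compiled form; this text tells all that it offers.
- The arm moves only by the tool drive_tool, never from a script. Its argument "moves" is one flat list of numbers, 5 for each row, row after row: the shift along the tool's x, y, z in units of 40 mm (1.0 is 40 mm), then the turn about the tool's z in units of 10 degrees (1.0 is 10 degrees), then the finger opening in mm, from 0 to 87. A call has 1 to 5 rows; each row is the pose to reach, as a shift and turn from the pose commanded when the call began, along the tool's axes at that moment; what a row does not reach only later rows make up. A row lasts 1/8 s, in which the tool goes at most 62.5 mm and 10.7 degrees, less where a joint would pass 70% of its speed; a pose out of reach is approached as far as the arm can. A call with a gripper value outside its range is refused whole. The fingers move at their own pace and stop on an object; "squeeze" is the grip in N (left out, the last holds). Time passes only in rows, so rows that repeat a pose let the fingers close. It gives the time, the measured TCP pose, the force, the opening and the grip force at its end, in the units of the state.
- env.get_obs(): the state, without advancing time (a new reading comes with each control period).
- env.read_camera(name): name is "side" or "top" or "wrist"; returns (picture, depth): 384x512x3 uint8, red, green, blue; 384x512 float32, m along the optical axis (not along the pixel's ray), 0 where there is no reading.
- env.camera_model(name): a dict with "K" (3x3 intrinsics, pixels), "rvec" (rotation vector, rad) and "tvec" (3), from world to camera coordinates, as OpenCV has them; the wrist camera has in their place "tool_from_camera" (4x4, takes a point from camera to tool coordinates, whose origin is the TCP and whose axes are the flange's). Camera axes: x right, y down, z forward; pixel columns grow to the right and rows downward; lengths in m; the calibration is good to about 2 mm. The wrist camera is an equidistant fisheye: a pixel r from the principal point sees the ray r / f radians off the axis. A picture is of the moment at which its call begins: read the wrist's pose just before it. camera_model takes no time and is no camera call.
- env.sign_off(): hands the job in; it is judged then, once.
The state is a dict: "time_s": time; "qpos": joint angles; "joint_velocities": joint speeds; "effort": joint torques, N m; "tool_pos": TCP position; "tool_rot": TCP orientation; "force": force on the tool from outside, world axes, zero at the start; "wrist_torque": the same for the moment, N m; "grip_width": finger opening in m; "grasp_force": force on a finger pad.
Only numpy, scipy, OpenCV 4.12 (cv2) and the standard library are available. Lean on these libraries where they do the work, as an engineer would, in place of code of your own. Each camera call takes 0.05 s, during which the arm holds its last target. There are 200 camera calls.

## Task

The jar with the orange contents is standing in the white assembly jig: move it out of the way, upright onto the cork mat. Then fetch the wooden end board of the soap mould, stand it on the jig's bed and press it flat and centred against the blue sprung bar until the black pointer is inside the green part of the scale, never driving the bar to the end of its travel; finish while still holding it pressed there, steadily, because a colleague will put the screws in. Leave the other things on the bench where they are.

Things in the scene. Friction and masses are not known exactly. Their poses are not given: they have to be found in the camera images.
- jig: Assembly jig fixed to the bench, origin on the bench. x: pressing direction, towards the blue bar; y left; z up. White bed 12 mm thick, x -100 to 140, y -105 to 105 mm. Aluminium block behind the bar (x 110 to 140 mm, 58 mm high). Rail with the scale (white, green, red) on the left, x 30 to 105, y 81 to 101 mm, 52 mm high.
- bed (a point): Point on the top surface of the jig's bed (12 mm above the bench), at jig x = 20 mm, y = 0: under the centre of the board when the board is centred and just touches the unloaded bar. Axes as the jig. The board slides on the bed; pushed down hard while gripped it catches and tilts, so keep it light on the bed (up to 5 mm of air under it still counts as standing there).
- bar_face (a point): Blue sprung stop bar of the jig, 120 mm wide (jig y), 15 mm thick, from 14 to 58 mm above the bench. This point: the middle of its face towards the open side (at jig x = 30 mm when unloaded, 36 mm above the bench). Axes as the jig. It slides along jig x only. A black pointer on its left end runs over the scale.
- bar (a joint): How far the bar is pushed back along jig x, in m, 0 (unloaded) to 0.036 (end of travel). Spring 500 N/m: force in N = 500 x value. The pointer is in the green from 0.010 to 0.024 (5 to 12 N); the middle is 0.017.
- board_center (a point): Centre of the loose wooden end board: 20 mm thick (its x), 120 mm wide (its y), 100 mm high (its z), about 160 g, standing upright on a long edge, three screw holes near either end, faces alike. 50 mm above its lower edge. Gripped across the thickness in its top 40 mm, the front finger clears the bar, whose top is 46 mm above the bed.
- jar_center (a point): Centre (37 mm above its underside) of the glass jar with orange contents that stands on the jig's bed: 74 mm high, belly 62 mm across, steel lid 52 mm across and 24 mm high (50 to 74 mm above the underside); about 170 g, loose. Grip by the lid.
- jar: The same orange jar: origin at the centre of its underside.
- board: The same wooden board: origin at the middle of its lower edge face.
- mat_top (a point): Centre of the top of the square cork mat, 120 x 120 mm, 4 mm thick, fixed to the bench, to one side of the jig. The jar stands here in the end, its centre within 55 mm of this point.
- jar_brown: Bystander: a like jar, dark brown contents, 62 mm across, 74 mm high. Leave it where it stands. Origin at the centre of its underside.
- jar_cream: Bystander: a like jar, cream contents, 62 mm across, 74 mm high. Leave it where it stands. Origin at the centre of its underside.
- jar_green: Bystander: a like jar, green contents, 62 mm across, 74 mm high. Leave it where it stands. Origin at the centre of its underside.
- pot_a: Bystander: open black pot, 58 mm across, 55 mm high. Leave it where it stands. Origin at the centre of its underside.
- pot_b: Bystander: open amber pot, 58 mm across, 55 mm high. Leave it where it stands. Origin at the centre of its underside.
- dropper: Bystander: small amber bottle with a black cap, 38 mm across, 85 mm high. Leave it where it stands. Origin at the centre of its underside.
- driver: Bystander: screwdriver with a red handle lying behind the jig, the colleague's. Leave it where it lies.
Not all that is in view belongs to the job. What is shaped like the jar but red is not meant.

How it is judged:
By the outcome, as a careful person would: the job done as asked, in the order asked, and still so for the second after the job is handed in, while the arm keeps its last pose, push and grip.
It also fails if it takes over 64 s, if anything falls off the work surface, if the arm or the gripper's body presses on something with over 40 N, if the wrist force passes 120 N, or if a joint passes its speed limit or range.

## Working session

There is one attempt and no reset: what is moved stays moved. The work goes in short steps, Python scripts to look and compute and a tool call to move; the robot and the scene stay as the last step left them, time stands still between calls to the robot, and variables do not carry over. Pictures are saved under pics/ and viewed, at most 10 in all, crops included, and the job is handed in when it is done.

Besides the shell and the picture viewer there is one more tool, called after "Emit:" by a JSON object that holds its "api" and its "payload". drive_tool: Moves the arm, as the interface text tells. Its arguments: {"type":"object","properties":{"moves":{"type":"array","items":{"type":"number"}},"squeeze":{"type":"number"}},"required":["moves"]}

```bash
mkdir -p pics
cat > h.py <<'E'
import numpy as np, cv2
from cell import env
def look(n):
    p,d=env.read_camera(n); m=env.camera_model(n); return p,d,m
def world(d,m):
    # per-pixel world points
    K=np.array(m["K"]);R=cv2.Rodrigues(np.array(m["rvec"],float))[0];t=np.array(m["tvec"],float).ravel()
    v,u=np.mgrid[:d.shape[0],:d.shape[1]]
    c=np.stack([(u-K[0,2])/K[0,0]*d,(v-K[1,2])/K[1,1]*d,d],-1)
    return (c-t)@R
E
python3 - <<'E'
from h import *
for n in("top","side"):
    p,d,m=look(n); np.savez(f"{n}0.npz",p=p,d=d); cv2.imwrite(f"pics/{n}0.png",cv2.resize(p[...,::-1],(800,600)))
    print(n,m)
o=env.get_obs();print(o)
E
```

```text
top {'K': array([[468.62419714,   0.        , 252.52118392],
       [  0.        , 468.62419714, 187.17597568],
       [  0.        ,   0.        ,   1.        ]]), 'rvec': array([ 2.02595397, -2.19038461,  0.23374959]), 'tvec': array([0.04197562, 0.58899282, 1.23514658])}
side {'K': array([[425.27260527,   0.        , 247.19803789],
       [  0.        , 425.27260527, 192.63999961],
       [  0.        ,   0.        ,   1.        ]]), 'rvec': array([ 2.12701586, -0.34656617,  0.20944061]), 'tvec': array([-0.55527559,  0.15300295,  1.40581789])}
{'time_s': 0.1, 'qpos': array([-75.8550099 ,  18.43387422,  -4.01671528,  83.1683333 ,
         1.29853765,  78.54329927,  -3.26087195]), 'joint_velocities': array([-0.08304089, -0.11800248,  0.01267815, -0.2970013 ,  0.02654943,
        0.07463114,  0.04195881]), 'effort': array([-2.76971859e-04, -4.92574096e+01, -4.05866643e-01, -3.13393021e+01,
       -6.42003911e-02,  3.96299665e-02,  7.15288547e-05]), 'tool_pos': array([0.14988202, 0.63195609, 0.22157804]), 'tool_rot': array([-1.79899932e+02,  8.72323335e-03,  1.66665578e+02]), 'force': array([ 0.26034187,  0.92931   , -0.30736871]), 'wrist_torque': array([ 0.01561994, -0.00943401, -0.01019587]), 'grasp_force': 0.0, 'grip_width': 0.0869189498986329}
```

View pics/top0.png

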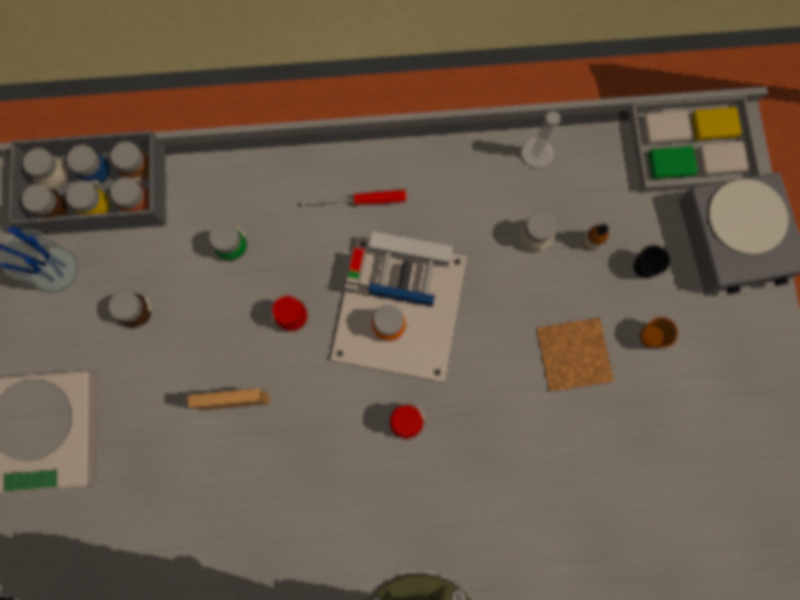

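View pics/side0.png

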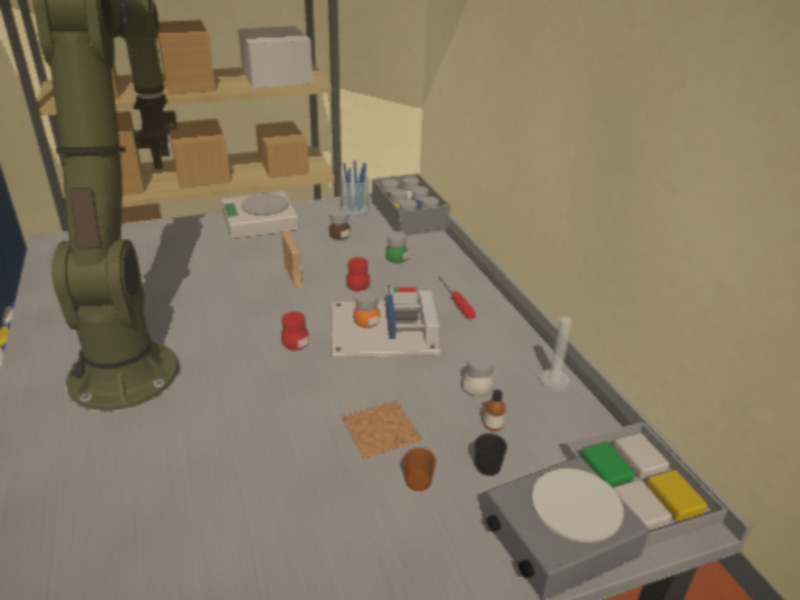

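The top view (800x600) shows the orange jar at (388,322) on the white jig. Blue bar is at (402,295), scale at (355,265), cork mat at (575,354), and the board on edge at (228,398). The lookalikes are red jars at (290,313) and (407,422). Only the jar at (388,322) has a steel lid and orange contents and stands in the jig, so it fits the description. I'll confirm it in a crop.

Run:
```python
from h import *
m=env.camera_model("top"); z=np.load("top0.npz");p,d=z["p"],z["d"];W=world(d,m)
K=np.array(m["K"]);R=cv2.Rodrigues(m["rvec"])[0];t=m["tvec"]
def ray(u,v,h):
    c=-R.T@t; r=R.T@np.linalg.solve(K,[u,v,1]); return c+r*(h-c[2])/r[2]
H=cv2.cvtColor(p,cv2.COLOR_RGB2HSV); s=1/1.5625
def blob(name,box,cond,h):
    x0,y0,x1,y1=[int(a*s) for a in box]; M=np.zeros(d.shape,np.uint8); M[y0:y1,x0:x1]=cond[y0:y1,x0:x1]
    cs,_=cv2.findContours(M,0,2); c=max(cs,key=cv2.contourArea); (u,v),wh,a=cv2.minAreaRect(c)
    B=np.array([ray(x,y,h)[:2] for x,y in cv2.boxPoints(((u,v),wh,a))]);e=[B[1]-B[0],B[2]-B[1]]
    print(name,cv2.contourArea(c),ray(u,v,h).round(4),[(round(np.linalg.norm(k),4),round(np.degrees(np.arctan2(k[1],k[0])),1)) for k in e], "zmed",np.median(W[...,2][M>0]).round(4), np.median(W[M>0],0).round(4))
hh,ss,vv=H[...,0],H[...,1],H[...,2]; Z=W[...,2]
blob("mat",(530,310,625,400),(hh<25)&(ss>90)&(vv>70),.004)
blob("lid",(360,300,415,345),(Z>.075)&(d>0),.086)
blob("bed",(320,225,475,385),(ss<60)&(vv>130)&(Z<.03),.012)
blob("bluebar",(355,270,450,320),(hh>95)&(hh<125)&(ss>110),.058)
blob("boardtop",(180,370,280,420),(Z>.09)&(d>0),.1)
blob("boardcol",(180,370,280,420),(hh<25)&(ss>90)&(vv>150),.1)
blob("block",(350,225,470,275),(Z>.048)&(d>0)&(ss<60),.058)
for n,u,v in(("red1",290,313),("red2",407,420)): print(n,ray(u*s,v*s,.07).round(3))
c1=p[130:260,180:320];cv2.imwrite("pics/crop.png",cv2.resize(p[130:280,110:320,::-1],(798,570),interpolation=cv2.INTER_CUBIC))
```

```text
mat 1718.0 [ 0.4634 -0.3227  0.004 ] [(np.float64(0.1236), np.float64(-83.1)), (np.float64(0.1244), np.float64(-176.7))] zmed 0.0033 [ 0.4633 -0.3223  0.0033]
lid 260.5 [0.5402 0.0121 0.086 ] [(np.float64(0.0488), np.float64(-94.5)), (np.float64(0.0494), np.float64(175.4))] zmed 0.0852 [0.5395 0.0112 0.0852]
bed 1368.0 [ 0.5706 -0.0267  0.012 ] [(np.float64(0.2452), np.float64(-14.4)), (np.float64(0.1861), np.float64(-105.7))] zmed 0.0112 [ 0.5287 -0.0419  0.0112]
bluebar 183.0 [ 0.5902 -0.014   0.058 ] [(np.float64(0.0182), np.float64(-14.4)), (np.float64(0.1138), np.float64(-105.4))] zmed 0.0565 [ 0.5901 -0.0137  0.0565]
boardtop 318.5 [0.4253 0.2957 0.1   ] [(np.float64(0.1221), np.float64(-88.8)), (np.float64(0.0205), np.float64(-176.5))] zmed 0.0994 [0.4255 0.2955 0.0994]
boardcol 151.0 [0.426  0.2943 0.1   ] [(np.float64(0.1135), np.float64(-88.8)), (np.float64(0.0135), np.float64(-176.4))] zmed 0.0995 [0.4258 0.2871 0.0995]
block 513.0 [ 0.6736 -0.0382  0.058 ] [(np.float64(0.0323), np.float64(-14.0)), (np.float64(0.1497), np.float64(-105.2))] zmed 0.057 [ 0.674  -0.0375  0.057 ]
red1 [0.567 0.182 0.07 ]
red2 [ 0.366 -0.008  0.07 ]
```

View pics/crop.png

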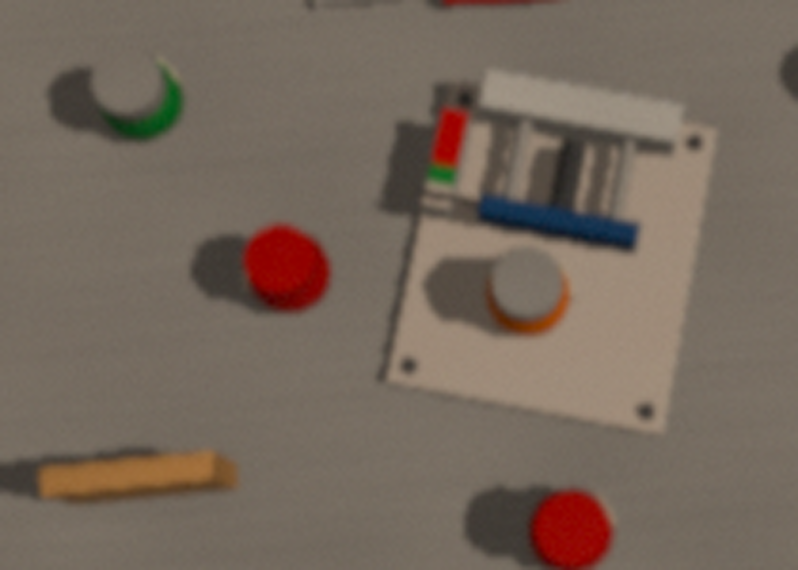

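The crop confirms it: the steel-lidded orange jar is at crop (528,290), and the red jars at (287,268) and (570,530) are decoys. I'll move above the jar, with the finger line along jig y (tool yaw about 164.7).

```bash
cat > plan.py <<'E'
import sys
from h import *
from scipy.spatial.transform import Rotation as Ro
def plan(x,y,z,yaw):
    o=env.get_obs(); R=Ro.from_euler("xyz",o["tool_rot"],degrees=True).as_matrix()
    s=R.T@(np.array([x,y,z])-o["tool_pos"])/.04
    dy=(o["tool_rot"][2]-yaw+180)%360-180
    print("shift",s.round(3),"turn",round(dy/10,3),"rows",round(max(np.linalg.norm(s)*40/62.5,abs(dy)/10.7),1),"q7",o["qpos"][6].round(1))
if __name__=="__main__": plan(*map(float,sys.argv[1:5]))
E
python3 plan.py .540 .012 .2 164.7
```

```text
shift [-13.065 -12.831   0.564] turn 0.197 rows 11.7 q7 -3.3
```

Emit:
{"api": "drive_tool", "payload": {"moves": [-13.06,-12.83,0.56,0.2,87,-13.06,-12.83,0.56,0.2,87,-13.06,-12.83,0.56,0.2,87,-13.06,-12.83,0.56,0.2,87,-13.06,-12.83,0.56,0.2,87]}}

```text
time_s: 0.72
tool_pos: [0.3171, 0.366, 0.2127]
tool_rot: [180.0, 0.0, 164.7]
force: [1.0, 0.0, 0.2]
grip_width: 0.0874
grasp_force: 0.0
```

```bash
python3 plan.py .540 .012 .2 164.7
```

```text
shift [-7.715 -7.061  0.317] turn -0.004 rows 6.7 q7 22.3
```

Emit:
{"api": "drive_tool", "payload": {"moves": [-7.7,-7.05,0.32,0,87,-7.7,-7.05,0.32,0,87,-7.7,-7.05,0.32,0,87,-7.7,-7.05,0.32,0,87,-7.7,-7.05,0.32,0,87]}}

```text
time_s: 1.35
tool_pos: [0.4832, 0.1019, 0.2033]
tool_rot: [180.0, 0.0, 164.7]
force: [1.1, 0.5, -0.4]
grip_width: 0.0868
grasp_force: 0.0
```

```bash
python3 plan.py .540 .012 .15 164.7
```

```text
shift [-1.963 -1.794  1.332] turn -0.002 rows 1.9 q7 59.5
```

Emit:
{"api": "drive_tool", "payload": {"moves": [-1.96,-1.8,0.2,0,80,-1.96,-1.8,1.33,0,80,-1.96,-1.8,1.33,0,80,-1.96,-1.8,1.33,0,80]}}

```text
time_s: 1.85
tool_pos: [0.5389, 0.0141, 0.1499]
tool_rot: [-180.0, -0.1, 164.7]
force: [-0.2, 1.3, 0.1]
grip_width: 0.0804
grasp_force: 0.0
```

```bash
python3 plan.py .540 .012 .055 164.7;python3 - <<'E'
from h import *
o=env.get_obs();print(o["tool_pos"],o["tool_rot"]);p,d,m=look("wrist");cv2.imwrite("pics/w1.png",p[...,::-1]);np.savez("w1.npz",p=p,d=d);print(m)
E
```

```text
shift [-0.044 -0.044  2.373] turn -0.003 rows 1.5 q7 74.8
[0.53888431 0.01412319 0.14992421] [-1.79995295e+02 -6.53697888e-02  1.64667787e+02]
{'K': array([[297.31863964,   0.        , 261.92629596],
       [  0.        , 297.31863964, 195.36647916],
       [  0.        ,   0.        ,   1.        ]]), 'tool_from_camera': array([[-5.20869078e-04, -9.66484552e-01, -2.56724246e-01,
         7.07055652e-02],
       [ 9.99998548e-01, -9.19956529e-04,  1.43443971e-03,
         1.61286556e-04],
       [-1.62253897e-03, -2.56723126e-01,  9.66483628e-01,
        -1.62987854e-01],
       [ 0.00000000e+00,  0.00000000e+00,  0.00000000e+00,
         1.00000000e+00]])}
```

View pics/w1.png

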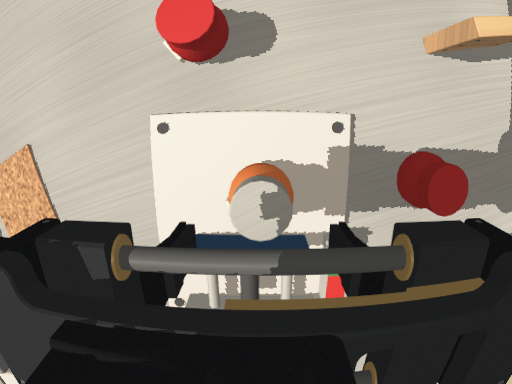

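The wrist view shows the orange jar lid at (261,207), centred between the fingers. The bed's near edge (row 113) is parallel to the finger line. I'll refine the lid and jig poses from this picture.

```bash
cat >> h.py <<'E'
from scipy.spatial.transform import Rotation as Ro
def wray(o,m,uv,h):
    "fisheye pixel(s) -> world point on plane z=h"
    K=m["K"];uv=np.atleast_2d(uv).astype(float);a=(uv-[K[0,2],K[1,2]])/K[0,0];th=np.linalg.norm(a,axis=1,keepdims=True)
    r=np.hstack([a/np.maximum(th,1e-9)*np.sin(th),np.cos(th)])
    T=np.array(m["tool_from_camera"]);R=Ro.from_euler("xyz",o["tool_rot"],degrees=True).as_matrix()
    c=R@T[:3,3]+o["tool_pos"]; r=r@T[:3,:3].T@R.T
    return c+r*((h-c[2])/r[:,2])[:,None]
E
python3 - <<'E'
from h import *
o=env.get_obs();m=env.camera_model("wrist");p=np.load("w1.npz")["p"]
H=cv2.cvtColor(p,cv2.COLOR_RGB2HSV).astype(int)
# bed near and side edges
bed=(H[...,1]<40)&(H[...,2]>200)
pts=[(u,np.argmax(bed[90:140,u])+90-.5) for u in range(175,330,3)]
P=wray(o,m,pts,.012);a=np.polyfit(P[:,1],P[:,0],1);print("near edge yaw",-np.degrees(np.arctan(a[0])),"resid",np.std(P[:,0]-np.polyval(a,P[:,1])))
pl=[(np.argmax(bed[v,130:200])+130-.5,v) for v in range(120,215,4)];L=wray(o,m,pl,.012)
b=np.polyfit(L[:,0],L[:,1],1);print("right edge yaw",np.degrees(np.arctan(b[0])))
pr=[(389-np.argmax(bed[v,250:390][::-1])+.5,v) for v in range(120,142,3)];Q=wray(o,m,pr,.012)
for yaw in(-14.7,-15.2,-15.7):
    e=np.array([np.cos(np.radians(yaw)),np.sin(np.radians(yaw))]);n=np.array([-e[1],e[0]])
    X=np.mean(P[:,:2]@e)+.1;Y=np.mean(L[:,:2]@n)+.105;Yl=np.median(Q[:,:2]@n)-.105;print(yaw,"origin",X*e+Y*n,"from left",X*e+Yl*n)
lid=(H[...,1]<40)&(H[...,2]<215)&(H[...,2]>90);M=np.zeros(lid.shape,np.uint8);M[170:245,225:300]=lid[170:245,225:300]
c=max(cv2.findContours(M,0,2)[0],key=cv2.contourArea);(u,v),wh,_=cv2.minAreaRect(c);print("lid",(u,v),wh,wray(o,m,(u,v),.086))
bl=((H[...,0]>95)&(H[...,0]<125)&(H[...,1]>110)).astype(np.uint8);ys,xs=np.nonzero(bl[225:260,180:330]);print("bar px",xs.min()+180,xs.max()+180,wray(o,m,[(xs.min()+180,240),(xs.max()+180,240)],.058))
E
```

```text
near edge yaw -13.466001488142403 resid 0.0019453548597960421
right edge yaw -20.44584894726824
-14.7 origin [ 0.52983144 -0.02340004] from left [0.54830793 0.04702815]
-15.2 origin [ 0.52951975 -0.02354197] from left [0.54852456 0.04640735]
-15.7 origin [ 0.52921511 -0.02367281] from left [0.54873548 0.04577312]
lid (262.0, 205.5) (71.0, 74.0) [[0.53769448 0.01606037 0.086     ]]
bar px 196 307 [[ 0.56256759 -0.05564132  0.058     ]
 [ 0.58997791  0.04582     0.058     ]]
```

Emit:
{"api": "drive_tool", "payload": {"moves": [0,0,1.2,0,80,0,0,2.35,0,80,0,0,2.35,0,80,0,0,2.35,0,45,0,0,2.35,0,45], "squeeze": 25}}

```text
time_s: 2.52
tool_pos: [0.5412, 0.0142, 0.0588]
tool_rot: [179.9, 0.2, 164.7]
force: [-0.6, -0.6, -0.3]
grip_width: 0.0671
grasp_force: 0.0
```

Emit:
{"api": "drive_tool", "payload": {"moves": [0,0,0,0,40,0,0,0,0,40,0,0,0,0,40,0,0,-0.3,0,40,0,0,-0.5,0,40]}}

```text
time_s: 3.15
tool_pos: [0.5391, 0.0136, 0.0767]
tool_rot: [180.0, -0.0, 164.7]
force: [-0.3, -0.4, -1.7]
grip_width: 0.0515
grasp_force: 25.0
```

```bash
python3 plan.py .463 -.322 .15 164.7
```

```text
shift [-0.384 -8.594 -1.833] turn -0.004 rows 5.6 q7 77.5
```

Emit:
{"api": "drive_tool", "payload": {"moves": [0,0,-1.2,0,40,-0.2,-1.5,-1.2,0,40,-0.38,-3.0,-1.2,0,40,-0.38,-4.4,-1.2,0,40,-0.38,-5.8,-1.2,0,40]}}

```text
time_s: 3.78
tool_pos: [0.4919, -0.2157, 0.1246]
tool_rot: [180.0, 0.0, 164.7]
force: [-0.0, -0.3, -1.3]
grip_width: 0.0509
grasp_force: 25.0
```

```bash
python3 plan.py .463 -.322 .1 164.7
```

```text
shift [-0.005 -2.755  0.614] turn -0.002 rows 1.8 q7 102.5
```

Emit:
{"api": "drive_tool", "payload": {"moves": [0,-1.4,0,0,40,0,-2.75,0.2,0,40,0,-2.75,1.0,0,40,0,-2.75,1.0,0,40,0,-2.75,1.0,0,40]}}

```text
time_s: 4.4
tool_pos: [0.4643, -0.3195, 0.0849]
tool_rot: [180.0, 0.0, 164.8]
force: [1.2, 0.2, -1.9]
grip_width: 0.0515
grasp_force: 25.0
```

```bash
python3 plan.py .463 -.322 .049 164.7
```

```text
shift [ 0.015 -0.069  0.898] turn 0.006 rows 0.6 q7 118.6
```

Emit:
{"api": "drive_tool", "payload": {"moves": [0,0,0.5,0,40,0,0,0.8,0,40,0,0,0.9,0,40,0,0,0.9,0,40]}}

```text
time_s: 4.9
tool_pos: [0.4636, -0.3197, 0.0491]
tool_rot: [179.9, -0.0, 164.7]
force: [-3.4, 3.5, 8.6]
grip_width: 0.0512
grasp_force: 25.0
```

Emit:
{"api": "drive_tool", "payload": {"moves": [0,0,-0.02,0,56,0,0,-0.02,0,70,0,0,-0.02,0,75,0,0,-0.02,0,75,0,0,-0.5,0,75]}}

```text
time_s: 5.52
tool_pos: [0.4623, -0.3196, 0.0676]
tool_rot: [180.0, -0.2, 164.7]
force: [0.3, 0.2, 0.5]
grip_width: 0.0746
grasp_force: 0.0
```

Emit:
{"api": "drive_tool", "payload": {"moves": [0,0,-1.5,0,75,0,0,-2.8,0,75,0,0,-2.8,0,75]}}

```text
time_s: 5.9
tool_pos: [0.4659, -0.3226, 0.1861]
tool_rot: [-179.9, 0.6, 164.6]
force: [0.3, -0.2, 0.0]
grip_width: 0.0748
grasp_force: 0.0
```

```bash
python3 plan.py .4255 .2955 .19 92
python3 - <<'E'
from h import *
o=env.get_obs();p,d,m=look("wrist");cv2.imwrite("pics/w2.png",p[...,::-1])
E
```

```text
shift [ 5.069 14.632 -0.163] turn 7.263 rows 9.9 q7 114.5
```

View pics/w2.png

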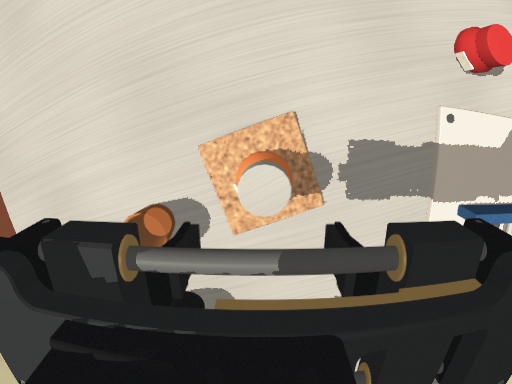

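The jar stands upright on the mat: its lid is at (264,190), inside the cork square. Next is the board.

Emit:
{"api": "drive_tool", "payload": {"moves": [2.0,7.3,0,3.6,75,2.0,7.3,0,3.6,75,2.0,7.3,0,3.6,75,2.0,7.3,0,3.6,75,2.0,7.3,0,3.6,75]}}

```text
time_s: 6.58
tool_pos: [0.4633, -0.0595, 0.1797]
tool_rot: [-180.0, -0.0, 128.4]
force: [-0.1, 0.6, -0.1]
grip_width: 0.0751
grasp_force: 0.0
```

```bash
python3 plan.py .4255 .2955 .19 92
```

```text
shift [ 7.54   4.777 -0.26 ] turn 3.643 rows 5.7 q7 40.4
```

Emit:
{"api": "drive_tool", "payload": {"moves": [7.54,4.78,-0.26,3.64,75,7.54,4.78,-0.26,3.64,75,7.54,4.78,-0.26,3.64,75,7.54,4.78,-0.26,3.64,75,7.54,4.78,-0.26,3.64,75]}}

```text
time_s: 7.2
tool_pos: [0.4323, 0.2246, 0.1879]
tool_rot: [-179.9, 0.0, 92.2]
force: [0.9, -0.5, 0.3]
grip_width: 0.0752
grasp_force: 0.0
```

```bash
python3 plan.py .4255 .2955 .19 92
```

```text
shift [ 1.776 -0.104 -0.054] turn 0.015 rows 1.1 q7 -28.5
```

Emit:
{"api": "drive_tool", "payload": {"moves": [1.78,-0.1,-0.05,0,70,1.78,-0.1,-0.05,0,70,1.78,-0.1,-0.05,0,70]}}

```text
time_s: 7.58
tool_pos: [0.426, 0.294, 0.1896]
tool_rot: [-179.9, 0.1, 92.3]
force: [0.8, -0.8, -0.7]
grip_width: 0.0706
grasp_force: 0.0
```

Run:
```python
from h import *
o=env.get_obs();p,d,m=look("wrist");cv2.imwrite("pics/w3.png",p[...,::-1]);np.savez("w3.npz",p=p,d=d,pos=o["tool_pos"],rot=o["tool_rot"]);print(o["tool_pos"],o["tool_rot"])
```

```text
[0.42595385 0.29398663 0.18955017] [-1.79919413e+02  1.16682009e-01  9.23299181e+01]
```

View pics/w3.png

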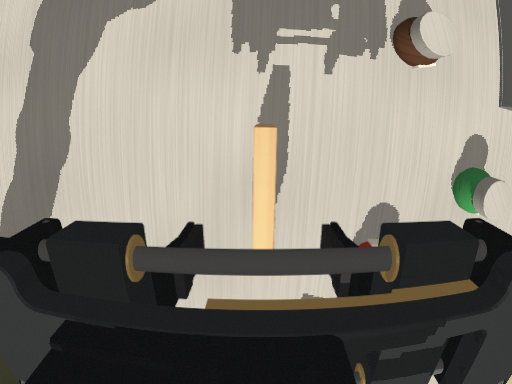

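The board's top face runs from (265,127) to (263,248), midway between the fingers. I'll measure its direction and ends.

Run:
```python
from h import *
f=np.load("w3.npz");o=dict(tool_pos=f["pos"],tool_rot=f["rot"]);m=env.camera_model("wrist");p=f["p"]
H=cv2.cvtColor(p,cv2.COLOR_RGB2HSV).astype(int);w=(H[...,0]<25)&(H[...,1]>75)&(H[...,2]>180)
C=[]
for v in range(138,244,3):
    x=np.nonzero(w[v,235:300])[0]+235
    C.append(((x.min()+x.max())/2,v,x.max()-x.min()+1))
C=np.array(C);P=wray(o,m,C[:,:2],.1);a=np.polyfit(P[:,1],P[:,0],1)
print("widths px",C[::6,2]);print("board y-dir deg",np.degrees(np.arctan2(1,a[0])),"x at y=.2955",np.polyval(a,.2955),"resid",np.std(P[:,0]-np.polyval(a,P[:,1])))
x=np.nonzero(w[:200,265])[0];print("far end",wray(o,m,(265,x.min()),.1))
```

```text
widths px [23. 22. 23. 22. 22. 21.]
board y-dir deg 91.38701167398308 x at y=.2955 0.42674110711187957 resid 0.00016381434323081966
far end [[0.42535654 0.3571019  0.1       ]]
```

```bash
python3 plan.py .4267 .2965 .053 91.4
```

```text
shift [0.099 0.011 3.419] turn 0.08 rows 2.2 q7 -34.6
```

Emit:
{"api": "drive_tool", "payload": {"moves": [0.1,0.01,0.8,0.08,60,0.1,0.01,2.0,0.08,60,0.1,0.01,3.0,0.08,60,0.1,0.01,3.4,0.08,60,0.1,0.01,3.4,0.08,60]}}

```text
time_s: 8.25
tool_pos: [0.4269, 0.2969, 0.0542]
tool_rot: [-179.9, 0.1, 91.4]
force: [-0.1, -0.5, 0.6]
grip_width: 0.0601
grasp_force: 0.0
```

Emit:
{"api": "drive_tool", "payload": {"moves": [0,0,0,0,10,0,0,0,0,10,0,0,0,0,10,0,0,0,0,10,0,0,0,0,10], "squeeze": 45}}

```text
time_s: 8.88
tool_pos: [0.4269, 0.2985, 0.0547]
tool_rot: [180.0, -0.0, 91.5]
force: [-1.0, 0.0, -0.8]
grip_width: 0.0195
grasp_force: 45.0
```

Emit:
{"api": "drive_tool", "payload": {"moves": [0,0,-0.4,0,10,0,0,-1.4,0,10,0,0,-2.5,0,10,0,0,-2.5,0,10]}}

```text
time_s: 9.38
tool_pos: [0.4291, 0.3001, 0.1593]
tool_rot: [179.6, -0.3, 91.5]
force: [-0.3, -0.4, -2.6]
grip_width: 0.0195
grasp_force: 45.0
```

```bash
python3 - <<'E'
from h import *
p,d,m=look("top");W=world(d,m);np.savez("top1.npz",p=p,d=d);H=cv2.cvtColor(p,cv2.COLOR_RGB2HSV).astype(int);Z=W[...,2]
roi=np.zeros(d.shape,bool);roi[140:250,205:305]=1
def yawx(M,h,name):
    c=max(cv2.findContours(M.astype(np.uint8),0,1)[0],key=cv2.contourArea);P=[]
    K=m["K"];R=cv2.Rodrigues(m["rvec"])[0];C=-R.T@m["tvec"]
    def ray(u,v):
        r=R.T@np.linalg.solve(K,[u,v,1]);return (C+r*(h-C[2])/r[2])[:2]
    P=np.array([ray(*q[0]) for q in c],np.float32);(cx,cy),wh,a=cv2.minAreaRect(P);print(name,(round(cx,4),round(cy,4)),np.round(wh,4),round(a,2))
    Q=np.argwhere(M);Q=np.array([ray(u,v) for v,u in Q]);q=Q-Q.mean(0);w,V=np.linalg.eigh(q.T@q);e=V[:,1];print("  pca",Q.mean(0).round(4),np.degrees(np.arctan(-e[0]/e[1])).round(2))
yawx(roi&(H[...,0]>95)&(H[...,0]<125)&(H[...,1]>110),.057,"bar")
A=roi&(Z>.048)&(W[...,0]>.64);yawx(A,.058,"block")
B=roi&(Z>.006)&(Z<.08)&(d>0);yawx(B,.012,"jig")
S=W[B&(Z<.02)][:,:2].astype(np.float32)
for yaw in(-14.5,-15,-15.5,-16):
    e=np.array([np.cos(np.radians(yaw)),np.sin(np.radians(yaw))]);n=np.array([-e[1],e[0]]);X=S@e;Y=S@n
    print(yaw,"x",np.percentile(X,[.5,99.5]).round(4),"y",np.percentile(Y,[.5,99.5]).round(4),"o",((np.percentile(X,.5)+.1)*e+np.percentile(Y,[.5,99.5]).mean()*n).round(4))
E
python3 plan.py .5 .1 .16 75
```

```text
bar (0.5905, -0.0139) [0.1137 0.0181] 74.5
  pca [ 0.5895 -0.0135] -15.64
block (0.6734, -0.0379) [0.1493 0.0332] 74.45
  pca [ 0.6716 -0.0257] -5.17
jig (0.5786, -0.0118) [0.2125 0.2587] 75.51
  pca [ 0.5769 -0.0113] 75.61
-14.5 x [0.4388 0.6761] y [0.029 0.238] o [ 0.5551 -0.0057]
-15 x [0.4377 0.6748] y [0.0342 0.2423] o [ 0.5552 -0.0056]
-15.5 x [0.4366 0.6737] y [0.0391 0.2471] o [ 0.5553 -0.0055]
-16 x [0.4353 0.672 ] y [0.0437 0.2519] o [ 0.5553 -0.0055]
shift [-5.021  1.681 -0.09 ] turn 1.646 rows 3.4 q7 -35.3
```

```bash
python3 plan.py .536 .0027 .16 74.9
```

```text
shift [-7.475  2.519 -0.094] turn 1.656 rows 5.0 q7 -35.3
```

Emit:
{"api": "drive_tool", "payload": {"moves": [-1.4,0.5,-0.1,0.3,10,-2.9,1.0,-0.1,0.7,10,-4.3,1.45,-0.1,1.0,10,-5.7,1.9,-0.1,1.3,10,-7.1,2.4,-0.1,1.66,10], "squeeze": 58}}

```text
time_s: 10.05
tool_pos: [0.5291, 0.0151, 0.1573]
tool_rot: [-179.9, 0.0, 74.8]
force: [0.3, 0.4, -1.5]
grip_width: 0.0194
grasp_force: 58.0
```

```bash
python3 plan.py .536 .0027 .085 74.9
```

```text
shift [-0.254  0.252  1.806] turn -0.013 rows 1.2 q7 -16.7
```

Emit:
{"api": "drive_tool", "payload": {"moves": [-0.25,0.25,0.2,0,10,-0.25,0.25,1.0,0,10,-0.25,0.25,1.8,0,10,-0.25,0.25,1.8,0,10,-0.25,0.25,1.8,0,10]}}

```text
time_s: 10.68
tool_pos: [0.5372, 0.0051, 0.087]
tool_rot: [180.0, -0.0, 74.9]
force: [-0.5, 0.3, -1.9]
grip_width: 0.0199
grasp_force: 58.0
```

Run:
```python
from h import *
o=env.get_obs();p,d,m=look("wrist");cv2.imwrite("pics/w4.png",p[...,::-1]);np.savez("w4.npz",p=p,d=d,pos=o["tool_pos"],rot=o["tool_rot"]);print(o["tool_pos"],o["tool_rot"])
p,d,m=look("top");np.savez("top2.npz",p=p,d=d);cv2.imwrite("pics/t2.png",cv2.resize(p[130:280,150:350,::-1],(800,600),interpolation=cv2.INTER_CUBIC))
```

```text
[0.53719186 0.00509386 0.08697921] [ 1.79995467e+02 -3.05074006e-03  7.49048023e+01]
```

View pics/w4.png

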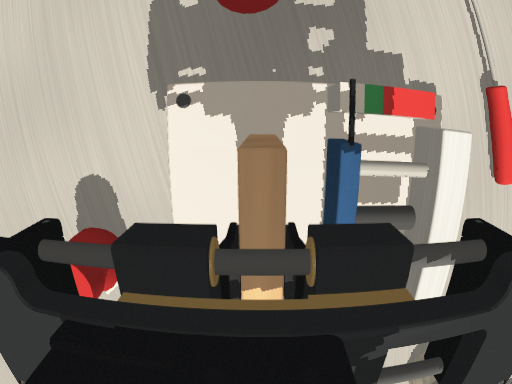

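The wrist view shows the board top between x=240 and 286, with its end at row about 148. The bar's top runs from x=329 to 360 with its left end at row about 140, and the pointer at (352,110) is just left of the green at (373,98). I'll compare the end positions and directions.

Run:
```python
from h import *
f=np.load("w4.npz");o=dict(tool_pos=f["pos"],tool_rot=f["rot"]);m=env.camera_model("wrist");p=f["p"]
H=cv2.cvtColor(p,cv2.COLOR_RGB2HSV).astype(int)
bl=(H[...,0]>95)&(H[...,0]<125)&(H[...,1]>110);wd=(H[...,0]<25)&(H[...,1]>60)&(H[...,2]>60)
for v in (142,150,160,180,200,215):
    x=np.nonzero(bl[v,300:380])[0]+300;y=np.nonzero(wd[v,225:300])[0]+225;print(v,x.min(),x.max(),p[v,(x.min()):(x.max()+1):4].tolist() if v==180 else "", y.min(),y.max())
print("V by row board u=262",[(v,*H[v,262]) for v in range(130,156,2)])
print("V by row bar u=340",[(v,*H[v,340]) for v in range(134,150,2)])
print("row180",[(u,*H[180,u]) for u in range(324,364,3)])
```

```text
142 328 348  243 281
150 328 360  237 286
160 327 359  238 286
180 327 358 [[29, 47, 64], [30, 48, 66], [29, 47, 65], [45, 75, 106], [60, 99, 139], [59, 99, 141], [60, 98, 140], [61, 101, 142]] 238 286
200 325 356  238 285
215 324 355  239 285
V by row board u=262 [(130, np.int64(18), np.int64(37), np.int64(152)), (132, np.int64(18), np.int64(37), np.int64(151)), (134, np.int64(16), np.int64(80), np.int64(140)), (136, np.int64(15), np.int64(112), np.int64(134)), (138, np.int64(15), np.int64(113), np.int64(129)), (140, np.int64(16), np.int64(110), np.int64(125)), (142, np.int64(14), np.int64(110), np.int64(130)), (144, np.int64(15), np.int64(111), np.int64(129)), (146, np.int64(15), np.int64(112), np.int64(123)), (148, np.int64(15), np.int64(112), np.int64(141)), (150, np.int64(15), np.int64(113), np.int64(145)), (152, np.int64(15), np.int64(110), np.int64(146)), (154, np.int64(15), np.int64(110), np.int64(146))]
V by row bar u=340 [(134, np.int64(16), np.int64(36), np.int64(150)), (136, np.int64(16), np.int64(36), np.int64(150)), (138, np.int64(18), np.int64(11), np.int64(119)), (140
[... 276 characters left out ...]
), np.int64(36), np.int64(150)), (327, np.int64(105), np.int64(139), np.int64(64)), (330, np.int64(105), np.int64(137), np.int64(65)), (333, np.int64(105), np.int64(135), np.int64(66)), (336, np.int64(105), np.int64(137), np.int64(65)), (339, np.int64(105), np.int64(147), np.int64(106)), (342, np.int64(105), np.int64(146), np.int64(138)), (345, np.int64(106), np.int64(146), np.int64(141)), (348, np.int64(105), np.int64(146), np.int64(140)), (351, np.int64(106), np.int64(146), np.int64(140)), (354, np.int64(105), np.int64(148), np.int64(140)), (357, np.int64(105), np.int64(146), np.int64(140)), (360, np.int64(18), np.int64(37), np.int64(150)), (363, np.int64(17), np.int64(39), np.int64(150))]
```

View pics/t2.png

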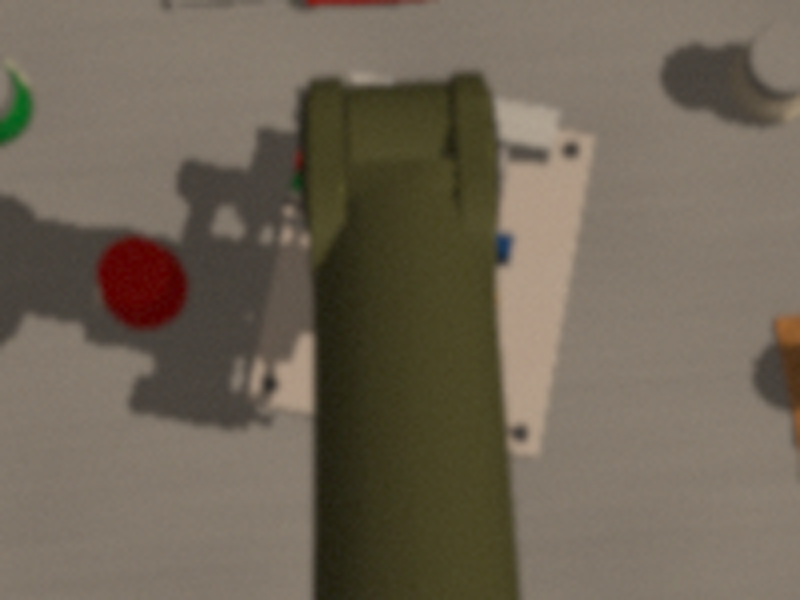

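The top view is blocked by the arm here, so I'll use the wrist view.

```bash
cat > rel.py <<'E'
from h import *
def rel(o,p,m):
    "board vs bar seen from the wrist, in tool coordinates relative to TCP: (x=along width, y=press)"
    H=cv2.cvtColor(p,cv2.COLOR_RGB2HSV).astype(int);R=Ro.from_euler("xyz",o["tool_rot"],degrees=True).as_matrix()
    T=lambda uv,h:((wray(o,m,uv,h)-o["tool_pos"])@R)*1000
    bl=(H[...,0]>95)&(H[...,0]<125)&(H[...,1]>110);top=bl&(H[...,2]>102);wd=(H[...,0]<25)&(H[...,1]>60)&(H[...,2]>60)
    back=[];front=[];L=[];Rr=[]
    for v in range(152,218,3):
        x=np.nonzero(bl[v,290:430])[0]+290
        if len(x): back.append((x.max()+.5,v))
        x=np.nonzero(top[v,290:430])[0]+290
        if len(x): front.append((x.min()-.5,v))
        y=np.nonzero(wd[v,222:302])[0]+222; L.append((y.min()-.5,v));Rr.append((y.max()+.5,v))
    zt=o["tool_pos"][2]-.054+.1
    for n,q,h in(("barback",back,.058),("barfront",front,.058),("boardL",L,zt),("boardR",Rr,zt)):
        if len(q)<5: print(n,"few");continue
        P=T(q,h);a=np.polyfit(P[:,0],P[:,1],1);r=P[:,1]-np.polyval(a,P[:,0]);k=abs(r)<1.2;a=np.polyfit(P[k,0],P[k,1],1)
        print(n,"angle",np.degrees(np.arctan(a[0])).round(2),"y at x=40:",np.polyval(a,40).round(1),"x range",P[:,0].min().round(0),P[:,0].max().round(0))
    ue=int(np.median([q[0] for q in back]))-6
    v=np.nonzero(top[120:220,ue])[0]+120;print("bar end px",(ue,v.min()),"x",T((ue,v.min()-.5),.058)[0,:2].round(1))
    col=H[125:165,262,2]; g=np.array([col[i+2:i+6].mean()-col[i-4:i].mean()-0*i for i in range(14,34)]);v=125+14+int(np.argmax(g))+1;print("board end row",v,"x",T((262,v),zt)[0,:2].round(1))
if __name__=="__main__":
    f=np.load("w4.npz");rel(dict(tool_pos=f["pos"],tool_rot=f["rot"]),f["p"],env.camera_model("wrist"))
E
python3 rel.py
```

```text
barback angle -0.19 y at x=40: 65.2 x range 5.0 50.0
barfront angle 0.14 y at x=40: 51.2 x range 5.0 49.0
boardL angle 0.19 y at x=40: -10.4 x range 31.0 57.0
boardR angle 0.23 y at x=40: 9.2 x range 31.0 57.0
bar end px (352, np.int64(151)) x [50.5 59.4]
board end row 149 x [58.3 -0.5]
```

Run:
```python
from h import *
f=np.load("w4.npz");o=dict(tool_pos=f["pos"],tool_rot=f["rot"]);m=env.camera_model("wrist");p=f["p"];d=f["d"]
R=Ro.from_euler("xyz",o["tool_rot"],degrees=True).as_matrix();T=lambda uv,h:(((wray(o,m,uv,h)-o["tool_pos"])@R)*1000).round(1)[0]
H=cv2.cvtColor(p,cv2.COLOR_RGB2HSV)
print("bar col V",[(v,H[v,345,2],H[v,356,2],d[v,345].round(3)) for v in range(134,160,2)])
print("bar bottom end",T((340,139),.014),T((340,139),.036),"top",T((345,150),.058),T((345,146),.058))
print("board bottom end",T((262,133.5),o["tool_pos"][2]-.054),"top",T((262,147.5),o["tool_pos"][2]+.046))
print("bed left edge row",[ (u,next(v for v in range(60,130) if H[v,u,2]>100 and H[v,u,1]<45 and v>78)) for u in (200,)], "edge",T((200,82),.012),T((260,82),.012),"jigyL=105")
print("rail",[(v,*H[v,420]) for v in range(78,126,3)],"rail top edges",T((420,90),.052),T((420,118),.052))
# depth checks
for u,v in((346,200),(262,170),(190,180),(420,100)):
    a=(np.array([u,v])-[m["K"][0,2],m["K"][1,2]])/m["K"][0,0];th=np.hypot(*a);r=np.array([*(a/th*np.tan(th)),1])*d[v,u];t=m["tool_from_camera"]@[*r,1];w=R@t[:3]+o["tool_pos"];print((u,v),"tool",(t[:3]*1000).round(1),"z",w[2].round(4))
```

```text
bar col V [(134, np.uint8(150), np.uint8(197), np.float32(0.233)), (136, np.uint8(150), np.uint8(151), np.float32(0.233)), (138, np.uint8(150), np.uint8(151), np.float32(0.233)), (140, np.uint8(68), np.uint8(150), np.float32(0.212)), (142, np.uint8(68), np.uint8(103), np.float32(0.194)), (144, np.uint8(78), np.uint8(77), np.float32(0.19)), (146, np.uint8(81), np.uint8(79), np.float32(0.189)), (148, np.uint8(81), np.uint8(80), np.float32(0.189)), (150, np.uint8(80), np.uint8(77), np.float32(0.19)), (152, np.uint8(80), np.uint8(78), np.float32(0.19)), (154, np.uint8(139), np.uint8(122), np.float32(0.191)), (156, np.uint8(140), np.uint8(136), np.float32(0.19)), (158, np.uint8(140), np.uint8(136), np.float32(0.192))]
bar bottom end [55.  62.5 73. ] [56.5 56.6 51. ] top [50.7 54.5 29. ] [53.4 54.4 29. ]
board bottom end [59.4 -0.6 54. ] top [ 58.9  -0.5 -46. ]
bed left edge row [(200, 79)] edge [101.  -50.1  75. ] [99.7 -2.2 75. ] jigyL=105
rail [(78, np.uint8(20), np.uint8(26), np.uint8(205)), (81, np.uint8(21), np.uint8(26), np.uint8(205)), (84, np.uint8(21), np.uint8(22), np.uint8(115)
[... 174 characters left out ...]
8(185), np.uint8(238)), (99, np.uint8(1), np.uint8(186), np.uint8(237)), (102, np.uint8(1), np.uint8(186), np.uint8(237)), (105, np.uint8(1), np.uint8(185), np.uint8(238)), (108, np.uint8(1), np.uint8(187), np.uint8(237)), (111, np.uint8(1), np.uint8(186), np.uint8(238)), (114, np.uint8(1), np.uint8(186), np.uint8(238)), (117, np.uint8(2), np.uint8(153), np.uint8(232)), (120, np.uint8(17), np.uint8(36), np.uint8(149)), (123, np.uint8(18), np.uint8(38), np.uint8(149))] rail top edges [ 96.6 113.5  35. ] [ 76. 114.  35.]
(346, 200) tool [16.5 57.  28.1] z 0.0589
(262, 170) tool [ 49.9  -0.5 -46. ] z 0.133
(190, 180) tool [ 21.  -60.3  73.3] z 0.0136
(420, 100) tool [ 89.1 112.9  33.9] z 0.0531
```

Wrist view, combined with depth: the bar end, bed edge and rail all put jig y=0 at tool x = -4.7 mm. The board centre is at -1.0, so it needs a shift of -3.7 mm (-0.09 units). The gap to the bar is about 41 mm and the yaw agrees within 0.2°.

Emit:
{"api": "drive_tool", "payload": {"moves": [-0.09,0,0.2,0,10,-0.09,0.2,0.45,0,10,-0.09,0.5,0.45,0,10,-0.09,0.8,0.45,0,10,-0.09,0.8,0.45,0,10], "squeeze": 60}}

```text
time_s: 11.4
tool_pos: [0.5684, -0.0078, 0.0688]
tool_rot: [179.9, 0.0, 74.8]
force: [0.4, -0.7, -2.0]
grip_width: 0.0198
grasp_force: 60.0
```

Emit:
{"api": "drive_tool", "payload": {"moves": [0,0.08,0,0,10,0,0.16,0,0,10,0,0.26,0,0,10,0,0.36,0,0,10,0,0.36,0,0,10]}}

```text
time_s: 12.02
tool_pos: [0.5806, -0.0107, 0.0685]
tool_rot: [-179.9, -0.0, 74.9]
force: [-1.8, 1.7, -1.0]
grip_width: 0.02
grasp_force: 60.0
```

Emit:
{"api": "drive_tool", "payload": {"moves": [0,0.08,0,0,10,0,0.16,0,0,10,0,0.24,0,0,10,0,0.32,0,0,10,0,0.32,0,0,10]}}

```text
time_s: 12.65
tool_pos: [0.5914, -0.0137, 0.068]
tool_rot: [-179.7, 0.0, 74.9]
force: [-7.0, 1.7, 2.5]
grip_width: 0.0196
grasp_force: 60.0
```

Run:
```python
from h import *
o=env.get_obs();p,d,m=look("wrist");cv2.imwrite("pics/w5.png",p[...,::-1]);np.savez("w5.npz",p=p,d=d,pos=o["tool_pos"],rot=o["tool_rot"]);print(o["tool_pos"],o["tool_rot"],o["force"],o["wrist_torque"])
import rel; rel.rel(o,p,m)
```

```text
[ 0.59135073 -0.01370345  0.06802359] [-1.79721296e+02  8.38969813e-03  7.48558938e+01] [-6.98668065  1.7279104   2.54471307] [ 0.36632686  1.85879177 -0.20617653]
barback angle -0.14 y at x=40: 23.9 x range 12.0 51.0
barfront angle 10.08 y at x=40: 22.6 x range 12.0 24.0
boardL angle -0.02 y at x=40: -10.3 x range 31.0 57.0
boardR angle 0.07 y at x=40: 9.2 x range 31.0 57.0
bar end px (296, np.int64(197)) x [23.9 20. ]
board end row 149 x [58.3 -0.5]
```

View pics/w5.png

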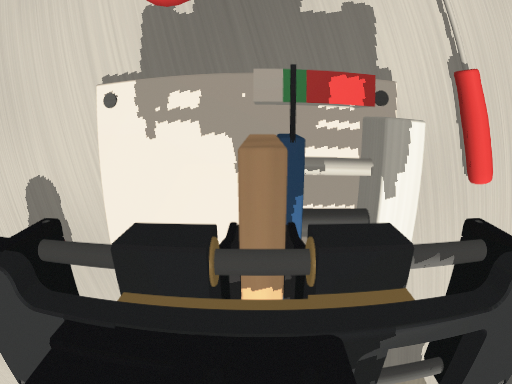

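The pointer at (293,85) is inside the green (283–307). The ends of the board and bar line up at row 134, and the board is upright and flat on the bar. I'll nudge slightly toward the middle, unload the bed a little, and hold.

Emit:
{"api": "drive_tool", "payload": {"moves": [0,0.03,-0.02,0,10,0,0.03,-0.02,0,10,0,0.03,-0.02,0,10,0,0.03,-0.02,0,10,0,0.03,-0.02,0,10]}}

```text
time_s: 13.32
tool_pos: [0.5916, -0.0137, 0.0681]
tool_rot: [-179.6, 0.0, 74.9]
force: [-7.7, 2.2, -1.2]
grip_width: 0.0196
grasp_force: 60.0
```

Emit:
{"api": "drive_tool", "payload": {"moves": [0,0,0,0,10,0,0,0,0,10,0,0,0,0,10,0,0,0,0,10,0,0,0,0,10]}}

```text
time_s: 13.95
tool_pos: [0.5916, -0.0138, 0.068]
tool_rot: [-179.6, 0.0, 74.9]
force: [-7.0, 3.1, -0.8]
grip_width: 0.0198
grasp_force: 60.0
```

Run:
```python
from h import *
o=env.get_obs();p,d,m=look("wrist");print(o["tool_pos"],o["tool_rot"],o["force"])
H=cv2.cvtColor(p,cv2.COLOR_RGB2HSV).astype(int)
g=np.nonzero((H[88,:,0]>45)&(H[88,:,0]<85)&(H[88,:,1]>90))[0];k=np.nonzero(H[88,270:320,2]<50)[0]+270;print("green",g.min(),g.max(),"pointer",k)
R=Ro.from_euler("xyz",o["tool_rot"],degrees=True).as_matrix();T=lambda uv,h:(((wray(o,m,uv,h)-o["tool_pos"])@R)*1000).round(1)[0]
wd=(H[...,0]<25)&(H[...,1]>60);bl=(H[...,0]>95)&(H[...,0]<125)&(H[...,1]>110)
v1=np.nonzero(wd[125:160,262])[0].min()+125;v2=np.nonzero(bl[125:160,294:300].any(1))[0].min()+125
print("board bottom end",v1,T((262,v1-.5),.014),"bar bottom end",v2,T((297,v2-.5),.014))
x=np.nonzero(wd[136,220:290])[0]+220;print("bottom edge centre y",T((x.mean(),136),.014),x.min(),x.max(), "rail",T((360,np.nonzero((H[60:120,360,1]>140))[0].max()+60.5),.052),"=81")
```

```text
[ 0.59156734 -0.01375266  0.06804355] [-1.79623112e+02  2.58864418e-02  7.48661826e+01] [-7.03952949  3.07920024 -0.83058137]
green 283 305 pointer [290 291 292 293 294 295]
board bottom end 134 [59.4 -0.6 54. ] bar bottom end 135 [58.8 24.9 53.9]
bottom edge centre y [57.5 -0.6 54. ] 248 276 rail [80.1 59.6 15.6] =81
```

```bash
python3 -c "
from cell import env
print(env.sign_off())"
```

```text
the job is handed in; nothing more can be done
None
```

I handed the job in with the orange jar upright on the cork mat and the board held against the blue bar, centred to about 1 mm, with the pointer near mid-green (about 16 mm of bar travel, about 7.5 N, steady); no verdict came back.

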